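# Close the square polish jar in its bench block

## Robot

A 6-joint arm with a two-finger parallel gripper is mounted at the origin on the work surface. World frame = base frame: x ahead of the robot, y to its left, z up, the work surface at z = 0. Lengths are in m, angles in rad, forces in N, time in s.
With the tool pointing down it reaches from about 0.3 to 0.875 m from the base axis. Payload 6.4 kg.
Tool frame: the origin (TCP) lies on the centre line of the jaws, within the pads' length; the fingertips stand ahead of it and the grasp point (between the pads) lies 6 mm ahead of it (tip_reach is the z of the fingertips in the tool frame, in m); z points along the fingers, y is the direction in which the jaws open and shut (so a half turn about z gives the same grasp; the last joint's range is limited). The gripper opens to 85 mm and grips with 20 to 120 N. Pads are 22 mm wide; open, the fingers measure 114 mm over their backs; the gripper's body (76 mm by 85 mm) begins 54 mm behind the grasp point. The pads swing forward as they close: fully open they stand 13 mm farther back than shut.
Start: joints at [-1.357, 0.181, 1.607, -0, 1.354, -0.206], TCP at [0.234, -0.525, 0.256] pointing down, gripper open.
Joint ranges: [-2.99, 2.99], [-0.89, 2.07], [0.3, 2.58], [-1.14, 4.28], [0, 2.63], [-3.12, 3.12]. Speed limits (rad/s): [2.57, 2.57, 3.01, 3.14, 3.14, 3.14].

## Interface

Orientations are given as a unit quaternion [x, y, z, w].
In Python, from plant import * gives the robot as it stands. The module is installed in compiled form; this text tells all that it offers.
- The arm moves only by the tool jog_arm, never from a script. Its argument "targets" is a list of rows, each a list of 2 entries, a list of its own where there are three numbers: the shift along the tool's x, y, z in mm, then the turn, a rotation vector about the tool's x, y, z in rad. A call has 1 to 12 rows; each row is the pose to reach, as a shift and turn from the pose commanded when the call began, along the tool's axes at that moment; what a row does not reach only later rows make up. A row lasts 1/8 s, in which the tool goes at most 62.5 mm and 10.7 degrees, less where a joint would pass 70% of its speed; a pose out of reach is approached as far as the arm can. A call with a gripper value outside its range is refused whole. "hand" is the finger opening in mm, from 0 to 85.4, set as the call begins (left out, the last holds). The fingers move at their own pace and stop on an object; "squeeze" is the grip in N (left out, the last holds). Time passes only in rows, so rows that repeat a pose let the fingers close. It gives the time, the measured TCP pose, the force and the opening at its end, in the units of the state.
- state(): the state, without advancing time (a new reading comes with each control period).
- camera(name): name is "scene" or "top" or "wrist"; returns a dict with "color" (400x640x3 uint8, blue, green, red), "fx", "fy", "cx", "cy" (pixels), "extrinsics" (4x4, takes a point from world to camera coordinates); the wrist camera has in their place "hand_eye" (4x4, takes a point from camera to tool coordinates, whose origin is the TCP and whose axes are the flange's). Camera axes: x right, y down, z forward; pixel columns grow to the right and rows downward; lengths in m; the calibration is good to about 2 mm. A picture is of the moment at which its call begins: read the wrist's pose just before it. There is no depth.
- sign_off(): hands the job in, once; it reports no verdict.
Trained networks look in the newest picture that a camera, given by its name, has taken for a name from the list of things; names that differ only in an ending like _2 or _b are one class to them, and where a whole thing is asked for, a point or a joint stands for the part that bears it (a point fixed in the world has none). Each returns a list of dicts, best first, with "score" (0 to 1); they miss things now and then, are a little off and sometimes report something else, mostly with a low value. They report only what shows in the picture. A call takes as long as a camera call. They do not tell look-alikes from the thing itself.
- spot_in(camera, name): "xyz" ([x, y, z] in m, in world coordinates, good to about 4 mm: the middle of the surface that is visible of it).
The state is a dict: "clock": time; "qpos": joint angles; "joint_vel": joint speeds; "joint_efforts": joint torques, N m; "tool_pos": TCP position; "orientation": TCP orientation; "contact_force": force on the tool from outside, world axes, zero at the start; "ft_torque": the same for the moment, N m; "finger_gap": finger opening in m.
Only numpy, scipy, OpenCV 4.12 (cv2) and the standard library are available. Lean on these libraries where they do the work, as an engineer would, in place of code of your own. Each camera call takes 0.05 s, during which the arm holds its last target.

## Task

Stand the square amber jar fully home and upright in the square pocket of the wooden bench block, so that it cannot turn, then screw its loose lid down clockwise just until you feel it go snug (about 0.4 newton metres) and stop there: overtightening cracks the seal. Let go, and leave the other things on the bench where they are.

Things in the scene. Friction and masses are not known exactly. Their poses are not given: they have to be found in the camera images.
- jar_mid (a point): centre of the glass body of the jar to be closed: loose, amber, square body 50 x 50 mm and 58 mm tall, 0.2 to 0.35 kg in all; this point is on its axis 29 mm above its underside; z up, x and y square to its sides. Above its flat square shoulder (at 58 mm) sits the lid.
- jar_foot (a point): centre of the underside of the square jar; same axes as the jar
- lid_mid (a point): centre of the jar's round ribbed metal lid, 42 mm across, 22 mm tall, on its thread already; point on the axis, half-way up, 43 to 44 mm above the centre of the glass. The lid's lower edge is 3 mm above the jar's shoulder. Axes stay with the glass and do not show the lid's turn. Tightens clockwise from above (gripper yaw decreasing), sinking 0.1 mm per rad (fine thread).
- gap (a joint): how high the lid stands above where its seal touches, in m: 0.00013 to 0.00027 at the start, 0 when the seal touches; lost in the reading noise (about 0.5 mm). So 1.3 to 2.7 rad of turning (0.1 mm per rad) come before the seal touches, plus up to 0.16 rad of play as the jar turns in its pocket; only felt. Until then the lid turns easily (0.01 to 0.06 N m).
- seal (a joint): how far the seal is squeezed, in m (0.1 mm per rad past touch); lost in the reading noise (0.5 mm). At touch the torque climbs, within some 0.06 rad as the lid's liner winds up (4 N m per rad), to 0.25 N m, then by about 1 N m per further rad. Snug: 0.000006 to 0.00003, 0.06 to 0.30 rad of squeeze, 0.31 to 0.55 N m (aim for 0.4); beyond is overtight. It stays when let go.
- block: the fixed wooden bench block, 110 x 170 x 32 mm (x, y, z of its own axes), origin at the centre of its underside; in its top are two pockets 20 mm deep: a square one (54 x 54 mm, 3 mm chamfered mouth, sides along the block's axes, centre at its own y = -38 mm) for the square jar, and a round one (58 mm across, centre at y = +42 mm) that stays empty
- pocket_floor (a point): centre of the floor of the square pocket, 12 mm above the bench and 20 mm below the block's top; the block's axes, z up
- round_jar: bystander: round amber jar, 52 mm across, 80 mm tall, metal lid already tight; origin at the centre of its underside
- tin: bystander: flat round metal tin, 68 mm across, 34 mm tall; origin at the centre of its underside
- chisel: bystander: chisel with a wooden handle, 190 mm long, lying; origin under its middle, x towards the blade
- bowl: bystander: dark wooden bowl, 100 mm across, 40 mm tall; origin at the centre of its underside
- plane: bystander: little brass finger plane, 70 x 26 x 28 mm; origin at the centre of its underside
- rosin: bystander: cake of rosin on a wooden holder, 60 x 34 x 26 mm; origin at the centre of its underside
Mind the look-alikes: they are no part of the job. Leave any pink or yellow look-alike of the part that bears jar_mid alone.

How it is judged:
On the way, in this order (a step that is already met when the one before it is completed fails the run):
1. the jar stands fully home in the square pocket (horizontal distance between jar_foot and pocket_floor below 0.004 m and z of jar_foot in the frame of pocket_floor below 0.003 m and angle between jar_mid's own z axis and vertical below 0.06 rad), for 0.2 s.
2. the lid, in the seated jar, is screwed down snug (all of step 1 and value of joint seal between 6e-06 and 3e-05 m and value of joint gap below 2e-05 m), for 0.2 s.
At the end, for the whole second after the job is handed in: The square jar stands at rest in the square pocket, foot within 4 mm of its centre and 3 mm of its floor, tilt under 0.06 rad; its lid is snug: turned 0.06 to 0.30 rad past first touch of the seal (squeeze 0.006 to 0.03 mm), not backed off more than 0.2 rad (gap under 0.02 mm) (all of step 2 and linear speed of jar below 0.01 m/s).
It fails at once if the lid is overtightened (more than 0.30 rad past first touch of the seal) (value of joint seal above 3e-05 m).
It fails at once if the square jar is tipped over (angle between jar_mid's own z axis and vertical above 0.5 rad).
It fails at once if a bystander (round jar, tin, chisel, bowl, plane or rosin) is pushed away by over 30 mm (distance of any of round_jar, tin, chisel, bowl, plane, rosin from where it was at the start of the episode above 0.03 m).
It also fails if it takes over 72 s, if anything falls off the work surface, if the arm or the gripper's body presses on something with over 40 N, if the wrist force passes 120 N, or if a joint passes its speed limit or range.

## Working session

There is one attempt and no reset: what is moved stays moved. The work goes in short steps, Python scripts to look and compute and a tool call to move; the robot and the scene stay as the last step left them, time stands still between calls to the robot, and variables do not carry over. Pictures are saved under pics/ and viewed, and the job is handed in when it is done.

Besides the shell and the picture viewer there is one more tool, called after "Call:" as name([rows], argument=value, ...), one row to a line, values as JSON. jog_arm: Moves the arm, as the interface text tells. Its arguments: {"type":"object","properties":{"targets":{"type":"array"},"hand":{"type":"number"},"squeeze":{"type":"number"}},"required":["targets"]}

```bash
mkdir -p pics; cat > h.py <<'E'
from plant import *
import numpy as np, cv2
from scipy.spatial.transform import Rotation as R
E
python3 - <<'E'
from h import *
s=state(); print({k:np.round(v,4) for k,v in s.items()})
for n in ["scene","top","wrist"]:
    c=camera(n); cv2.imwrite(f"pics/{n}0.png",c["color"])
    print(n,c["fx"],c["fy"],c["cx"],c["cy"]); print(np.round(c.get("extrinsics",c.get("hand_eye")),4).tolist())
    for t in ["jar_mid","lid_mid","block","round_jar","tin","bowl"]:
        print(t,[(np.round(d["xyz"],3).tolist(),round(d["score"],2)) for d in spot_in(n,t)])
print(state()["clock"])
E
```

```text
{'clock': np.float64(0.0), 'qpos': array([-1.3573,  0.1815,  1.608 , -0.    ,  1.3538, -0.2063]), 'joint_vel': array([ 0.0001, -0.0012, -0.0014,  0.001 , -0.0006, -0.0019]), 'joint_efforts': array([ 1.10000e-03, -4.44866e+01, -3.51335e+01, -1.00000e-04,
        9.10000e-03, -0.00000e+00]), 'tool_pos': array([ 0.2343, -0.5246,  0.2554]), 'orientation': array([ 9.781e-01,  2.084e-01, -0.000e+00, -9.000e-04]), 'contact_force': array([ 0.3321, -0.2879,  0.0749]), 'ft_torque': array([0.0169, 0.0303, 0.0095]), 'finger_gap': np.float64(0.0855)}
scene 428.4950809877579 428.4950809877579 319.8795784974419 193.74541397293174
[[0.8454, 0.5337, 0.0219, -0.4433], [0.3548, -0.5305, -0.7698, -0.1342], [-0.3992, 0.6586, -0.6379, 1.6423], [0.0, 0.0, 0.0, 1.0]]
jar_mid [([0.497, -0.109, 0.058], 0.98), ([0.376, -0.236, 0.054], 0.94), ([0.71, 0.08, 0.051], 0.64), ([0.491, 0.105, 0.031], 0.5)]
lid_mid [([0.493, -0.104, 0.059], 0.88), ([0.709, 0.081, 0.058], 0.68), ([0.377, -0.238, 0.056], 0.65), ([0.37, -0.417, 0.017], 0.24)]
block [([0.489, 0.101, 0.032], 0.96)]
round_jar [([0.63, -0.206, 0.056], 0.73)]
[... 207 characters left out ...]
0.1623, 0.5348], [0.1623, 0.0059, -0.9867, 1.4856], [0.0, 0.0, 0.0, 1.0]]
jar_mid [([0.485, -0.086, 0.081], 0.85), ([0.364, -0.22, 0.078], 0.79), ([0.697, 0.093, 0.072], 0.72)]
lid_mid [([0.358, -0.22, 0.078], 0.86), ([0.697, 0.092, 0.068], 0.86), ([0.486, -0.085, 0.075], 0.74)]
block [([0.488, 0.11, 0.029], 0.63)]
round_jar [([0.614, -0.189, 0.077], 0.86)]
tin [([0.481, -0.26, 0.036], 0.74)]
bowl [([0.735, 0.222, 0.02], 0.69)]
wrist 310.1970742578968 310.1970742578968 315.001771411552 197.64142743270835
[[0.0002, -0.9584, -0.2853, 0.0729], [1.0, 0.0003, -0.0005, 0.0006], [0.0006, -0.2853, 0.9584, -0.1185], [0.0, 0.0, 0.0, 1.0]]
jar_mid []
lid_mid []
block []
round_jar []
tin []
bowl []
1.05
```

View pics/scene0.png

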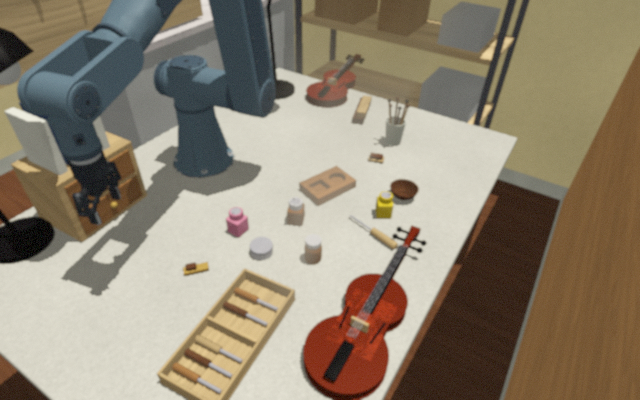

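View pics/top0.png

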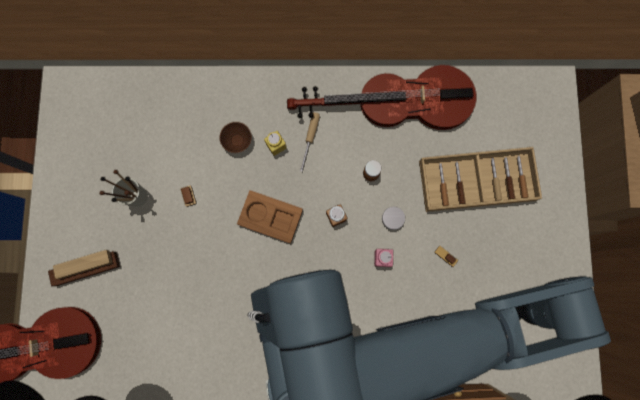

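The scene view shows the amber jar at about (296,210) between the pink (237,222) and yellow (385,206) look-alikes, with the block at (328,185). In the top view the jar is at (337,214), the block at (270,217), the round jar at (372,170) and the tin at (394,218).

I'll move the wrist camera in to see the jar and block up close.

```bash
python3 - <<'E'
from h import *
im=cv2.imread("pics/top0.png")[170:270,220:420]
cv2.imwrite("pics/topc.png",cv2.resize(im,None,fx=4,fy=4,interpolation=cv2.INTER_CUBIC))
s=state(); Rt=R.from_quat(s["orientation"]).as_matrix(); print(Rt.round(3))
# where should TCP be (pointing down, yaw same) so wrist cam centre sees midpoint (0.49,0.0) : 
c=camera("wrist"); H=np.array(c["hand_eye"])
o=Rt@H[:3,3]; d=Rt@H[:3,2]; print("cam off",o,"dir",d)
E
```

```text
[[ 0.913  0.408  0.   ]
 [ 0.408 -0.913  0.   ]
 [ 0.    -0.    -1.   ]]
cam off [0.06681101 0.0292109  0.11848451] dir [-0.26072482 -0.11579702 -0.95844333]
```

View pics/topc.png

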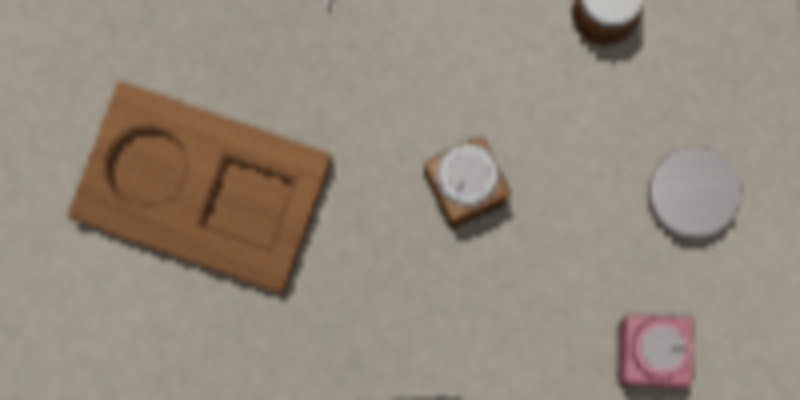

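Call:
jog_arm([
  [[449, -353, -25], [0, 0, 0]],
  [[449, -353, -25], [0, 0, 0]],
  [[449, -353, -25], [0, 0, 0]],
  [[449, -353, -25], [0, 0, 0]],
  [[449, -353, -25], [0, 0, 0]],
  [[449, -353, -25], [0, 0, 0]],
  [[449, -353, -25], [0, 0, 0]],
  [[449, -353, -25], [0, 0, 0]],
  [[449, -353, -25], [0, 0, 0]],
  [[449, -353, -25], [0, 0, 0]],
  [[449, -353, -25], [0, 0, 0]],
  [[449, -353, -25], [0, 0, 0]],
])

```text
clock: 2.6
tool_pos: [0.5001, -0.0209, 0.2811]
orientation: [0.978, 0.208, -0.0, 0.0]
contact_force: [0.2, 0.1, -0.0]
finger_gap: 0.0854
```

```bash
python3 - <<'E'
from h import *
s=state(); print({k:np.round(v,4).tolist() for k,v in s.items()})
c=camera("wrist"); cv2.imwrite("pics/w1.png",c["color"])
import pickle; pickle.dump((s,c),open("w1.pkl","wb"))
for t in ["jar_mid","lid_mid","block"]:
    print(t,[(np.round(d["xyz"],3).tolist(),round(d["score"],2)) for d in spot_in("wrist",t)])
E
```

```text
{'clock': 2.6, 'qpos': [-0.2791, -0.0095, 1.7609, -0.0005, 1.3905, 0.8735], 'joint_vel': [-0.0154, -0.0053, 0.0008, 0.0022, -0.0004, 0.0014], 'joint_efforts': [0.7167, -35.1355, -35.752, 0.0407, 0.0021, -0.0021], 'tool_pos': [0.5001, -0.0209, 0.2811], 'orientation': [0.9782, 0.2076, -0.0003, 0.0001], 'contact_force': [0.1686, 0.1182, -0.0097], 'ft_torque': [-0.0074, 0.0354, -0.016], 'finger_gap': 0.0854}
jar_mid [([0.371, -0.202, 0.055], 0.93), ([0.499, -0.083, 0.079], 0.6)]
lid_mid [([0.374, -0.2, 0.056], 0.9), ([0.493, -0.081, 0.081], 0.57)]
block [([0.491, 0.114, 0.027], 0.9), ([0.492, -0.082, 0.078], 0.62)]
```

View pics/w1.png

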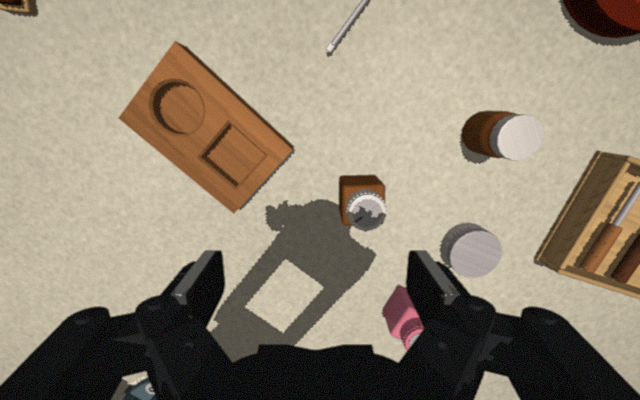

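```bash
python3 - <<'E'
from h import *
im=cv2.imread("pics/w1.png")
a=cv2.resize(im[30:230,110:310],None,fx=3,fy=3,interpolation=cv2.INTER_CUBIC)
b=cv2.resize(im[165:240,325:400],None,fx=8,fy=8,interpolation=cv2.INTER_CUBIC)
cv2.imwrite("pics/w1a.png",a);cv2.imwrite("pics/w1b.png",b)
E
```

```text
(no output)
```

View pics/w1a.png

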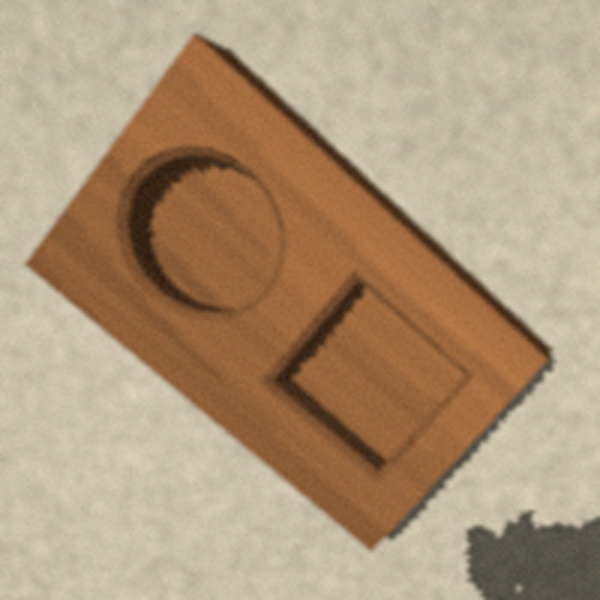

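View pics/w1b.png

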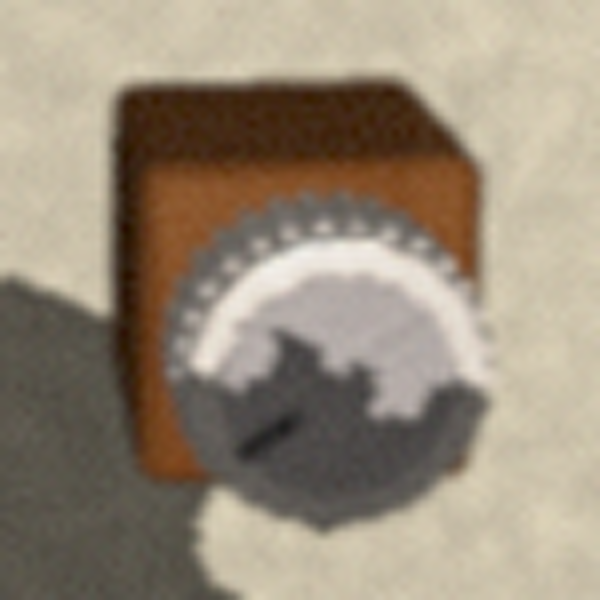

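```bash
cat >> h.py <<'E'
def bp(s,c,uv,z):
    H=np.array(c["hand_eye"]); Rt=R.from_quat(s["orientation"]).as_matrix()
    d=np.array([(uv[0]-c["cx"])/c["fx"],(uv[1]-c["cy"])/c["fy"],1.])
    o=np.array(s["tool_pos"])+Rt@H[:3,3]; d=Rt@H[:3,:3]@d
    return o+d*(z-o[2])/d[2]
def proj(s,c,p):
    H=np.array(c["hand_eye"]); Rt=R.from_quat(s["orientation"]).as_matrix()
    q=H[:3,:3].T@(Rt.T@(np.array(p)-np.array(s["tool_pos"]))-H[:3,3])
    return np.array([q[0]/q[2]*c["fx"]+c["cx"],q[1]/q[2]*c["fy"]+c["cy"]])
def bpt(c,uv,z):
    E=np.array(c["extrinsics"]);d=np.array([(uv[0]-c["cx"])/c["fx"],(uv[1]-c["cy"])/c["fy"],1.])
    o=-E[:3,:3].T@E[:3,3];d=E[:3,:3].T@d
    return o+d*(z-o[2])/d[2]
E
python3 - <<'E'
from h import *
import pickle; s,c=pickle.load(open("w1.pkl","rb"))
A=[(195,38),(28,263),(373,549),(545,361)]
P=np.array([bp(s,c,(u/3+110-.33,v/3+30-.33),.032) for u,v in A]); print(P.round(4)); print("cen",P.mean(0))
for i in range(4):
    d=P[(i+1)%4]-P[i]; print(np.hypot(*d[:2]),np.degrees(np.arctan2(d[1],d[0])))
B=[(140,160),(475,160),(475,475),(145,475)]
Q=np.array([bp(s,c,(u/8+325-.44,v/8+165-.44),.058) for u,v in B]); print(Q.round(4),Q.mean(0))
for i in range(4):
    d=Q[(i+1)%4]-Q[i]; print(np.hypot(*d[:2]),np.degrees(np.arctan2(d[1],d[0])))
print("lid",bp(s,c,(325/8+325-.44,360/8+165-.44),.0835))
t=camera("top")
print("top block", [bpt(t,(u/4+220-.4,v/4+170-.4),.032).round(4) for u,v in [(120,83),(70,214),(282,294),(330,156)]])
print("top lid",bpt(t,(468/4+219.6,173/4+169.6),.0835))
E
```

```text
[[0.5647 0.1727 0.032 ]
 [0.4632 0.2085 0.032 ]
 [0.4075 0.0487 0.032 ]
 [0.5091 0.0133 0.032 ]]
cen [0.48612    0.11079143 0.032     ]
0.10768093924385676 160.53240628122296
0.16929329183449532 -109.22567030402489
0.1076274226742625 -19.21392131999466
0.16881656375031712 70.75649136362797
[[ 0.5005 -0.0548  0.058 ]
 [ 0.5198 -0.0982  0.058 ]
 [ 0.4773 -0.1204  0.058 ]
 [ 0.4576 -0.076   0.058 ]] [ 0.48878298 -0.08735946  0.058     ]
0.04751522163182546 -66.01978133820032
0.04793126090026554 -152.39145094499926
0.048624062106306445 113.98362905873996
0.047876772539599856 26.28388431272546
lid [ 0.49051218 -0.08471023  0.0835    ]
top block [array([0.5597, 0.1715, 0.032 ]), array([0.4608, 0.2063, 0.032 ]), array([0.4018, 0.0482, 0.032 ]), array([0.5046, 0.0136, 0.032 ])]
top lid [ 0.48503037 -0.08773328  0.0835    ]
```

Call:
jog_arm([
  [[-37, 55, 100], [0, 0, 0]],
  [[-37, 55, 100], [0, 0, 0]],
  [[-37, 55, 100], [0, 0, 0]],
  [[-37, 55, 100], [0, 0, 0]],
])

```text
clock: 3.35
tool_pos: [0.4898, -0.0853, 0.1823]
orientation: [0.978, 0.208, 0.001, 0.0]
contact_force: [0.0, 0.3, 0.3]
finger_gap: 0.0855
```

```bash
python3 - <<'E'
from h import *
import plant; print([n for n in dir(plant) if not n.startswith('_')], getattr(plant,'tip_reach',None))
s=state(); print({k:np.round(v,4).tolist() for k,v in s.items()})
c=camera("wrist"); cv2.imwrite("pics/w2.png",c["color"])
import pickle; pickle.dump((s,c),open("w2.pkl","wb"))
im=c["color"].copy()
m=np.array([.489,-.0865,0]);a=np.radians(25)
for z in (.058,0):
  pts=[proj(s,c,m+[.025*(np.cos(a)*i-np.sin(a)*j),.025*(np.sin(a)*i+np.cos(a)*j),z]) for i,j in [(1,1),(1,-1),(-1,-1),(-1,1)]]
  cv2.polylines(im,[np.int32(np.round(pts))],True,(0,255,0),1)
pts=[proj(s,c,m+[.021*np.cos(t),.021*np.sin(t),.0835]) for t in np.linspace(0,6.28,40)]
cv2.polylines(im,[np.int32(np.round(pts))],True,(255,255,0),1)
cv2.imwrite("pics/w2o.png",im)
cv2.imwrite("pics/w2c.png",cv2.resize(np.hstack([im[130:330,240:440],c["color"][130:330,240:440]]),None,fx=2,fy=2,interpolation=cv2.INTER_CUBIC))
E
```

```text
['PlanningError', 'camera', 'sign_off', 'spot_in', 'state', 'tip_reach'] 0.025
{'clock': 3.35, 'qpos': [-0.412, 0.0882, 1.8702, 0.0004, 1.182, 0.74], 'joint_vel': [0.0197, -0.0203, -0.0224, -0.0019, -0.0013, -0.0023], 'joint_efforts': [-0.6254, -35.2917, -30.8041, -0.0472, 0.0422, -0.0132], 'tool_pos': [0.4898, -0.0853, 0.1823], 'orientation': [0.9782, 0.2078, 0.0006, 0.0002], 'contact_force': [0.0426, 0.3326, 0.3436], 'ft_torque': [0.0038, -0.0374, 0.0259], 'finger_gap': 0.0855}
```

View pics/w2o.png

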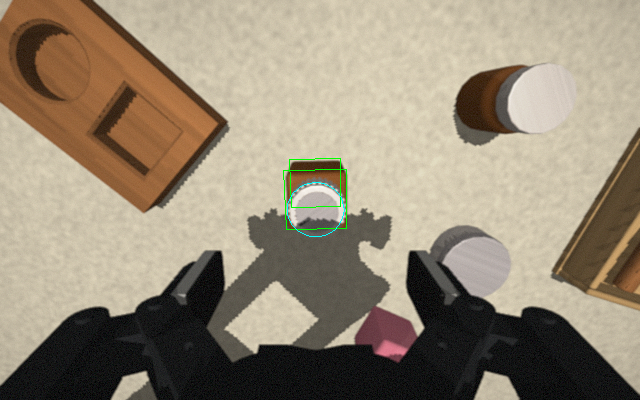

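View pics/w2c.png

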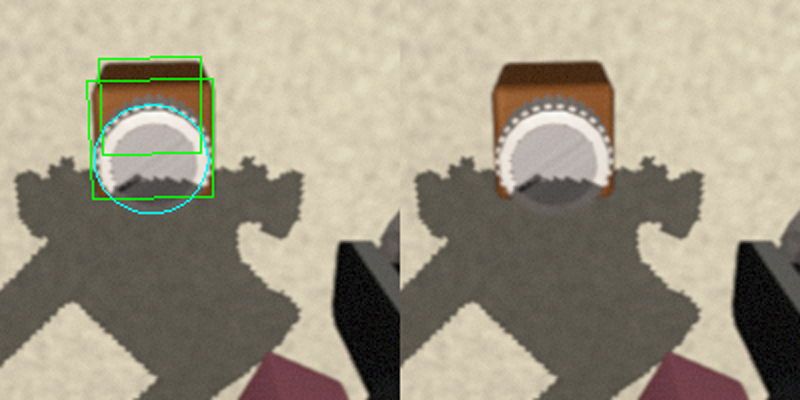

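Call:
jog_arm([
  [[-2, 2, 50], [0, 0, 0]],
  [[-2, 2, 100], [0, 0, 0]],
  [[-2, 2, 131], [0, 0, 0]],
  [[-2, 2, 131], [0, 0, 0]],
  [[-2, 2, 131], [0, 0, 0]],
])

```text
clock: 4.03
tool_pos: [0.49, -0.0879, 0.0525]
orientation: [0.978, 0.209, 0.002, 0.001]
contact_force: [0.6, 0.3, -0.1]
finger_gap: 0.0851
```

Call:
jog_arm([
  [[0, 0, 0], [0, 0, 0]],
  [[0, 0, 0], [0, 0, 0]],
  [[0, 0, 0], [0, 0, 0]],
  [[0, 0, 0], [0, 0, 0]],
  [[0, 0, 0], [0, 0, 0]],
  [[0, 0, 0], [0, 0, 0]],
], hand=40, squeeze=50)

```text
clock: 4.78
tool_pos: [0.4893, -0.088, 0.0518]
orientation: [0.978, 0.208, 0.001, 0.001]
contact_force: [-1.4, 1.0, 7.1]
finger_gap: 0.0495
```

Call:
jog_arm([
  [[0, 0, -30], [0, 0, 0]],
  [[0, 0, -80], [0, 0, 0]],
  [[0, 0, -80], [0, 0, 0]],
  [[0, 0, -80], [0, 0, 0]],
])

```text
clock: 5.28
tool_pos: [0.4876, -0.0875, 0.1299]
orientation: [0.978, 0.208, -0.0, -0.0]
contact_force: [0.2, -0.6, -3.0]
finger_gap: 0.0491
```

```bash
python3 - <<'E'
from h import *
s=state(); print({k:np.round(v,4).tolist() for k,v in s.items()})
c=camera("wrist"); cv2.imwrite("pics/w3.png",c["color"])
import pickle; pickle.dump((s,c),open("w3.pkl","wb"))
c2=camera("scene"); cv2.imwrite("pics/s3.png",cv2.resize(c2["color"][120:270,200:400],None,fx=4,fy=4))
E
```

```text
{'clock': 5.275, 'qpos': [-0.4176, 0.1629, 1.9087, 0.0, 1.0705, 0.7335], 'joint_vel': [-0.0016, 0.0278, 0.0186, 0.0002, 0.0007, -0.0002], 'joint_efforts': [-0.0211, -40.9606, -32.2557, -0.0012, -0.0815, 0.0002], 'tool_pos': [0.4876, -0.0875, 0.1299], 'orientation': [0.9781, 0.2083, -0.0002, -0.0002], 'contact_force': [0.1667, -0.6005, -2.988], 'ft_torque': [0.0624, 0.0052, -0.0357], 'finger_gap': 0.0491}
```

View pics/w3.png

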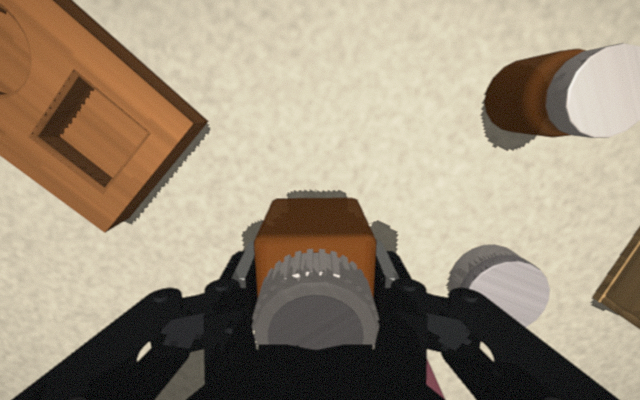

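View pics/s3.png

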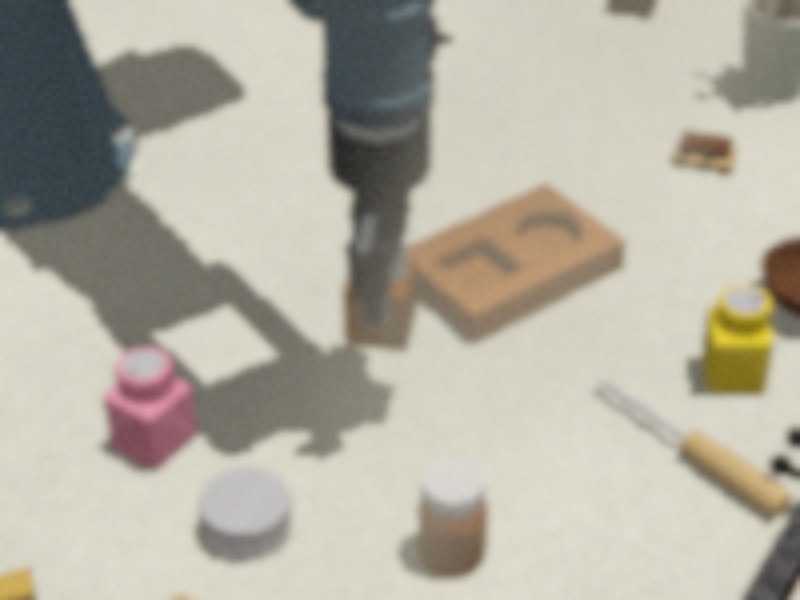

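```bash
python3 - <<'E'
from h import *
import pickle; s,c=pickle.load(open("w3.pkl","rb"))
H=np.array(c["hand_eye"])
def bt(uv,zt):
    d=H[:3,:3]@np.array([(uv[0]-c["cx"])/c["fx"],(uv[1]-c["cy"])/c["fy"],1.]);o=H[:3,3]
    return (o+d*(zt-o[2])/d[2])*1e3
for uv in [(257,236),(376,236)]: print("sh",bt(uv,-.0062).round(1))
for uv in [(275,198),(359,198)]: print("bot",bt(uv,.0518).round(1))
im=c["color"].copy()
b=np.array([.4861,.1108]);a=np.radians(-19.2)
def W(p): return [b[0]+np.cos(a)*p[0]-np.sin(a)*p[1],b[1]+np.sin(a)*p[0]+np.cos(a)*p[1],p[2]]
def sq(hx,hy,cy,z,col):
    pts=[proj(s,c,W((hx*i,cy+hy*j,z))) for i,j in [(1,1),(1,-1),(-1,-1),(-1,1)]]
    cv2.polylines(im,[np.int32(np.round(np.array(pts)*16))],True,col,1,cv2.LINE_AA,4)
sq(.055,.085,0,.032,(0,255,0));sq(.030,.030,-.038,.032,(255,255,0));sq(.027,.027,-.038,.012,(255,0,255))
cv2.imwrite("pics/w3o.png",cv2.resize(np.vstack([im[0:250,0:260]]),None,fx=3,fy=3,interpolation=cv2.INTER_CUBIC)[:, :780])
E
```

```text
sh [ 23.8 -22.2  -6.2]
sh [23.8 24.4 -6.2]
bot [ 22.  -22.5  51.8]
bot [22.  25.7 51.8]
```

View pics/w3o.png

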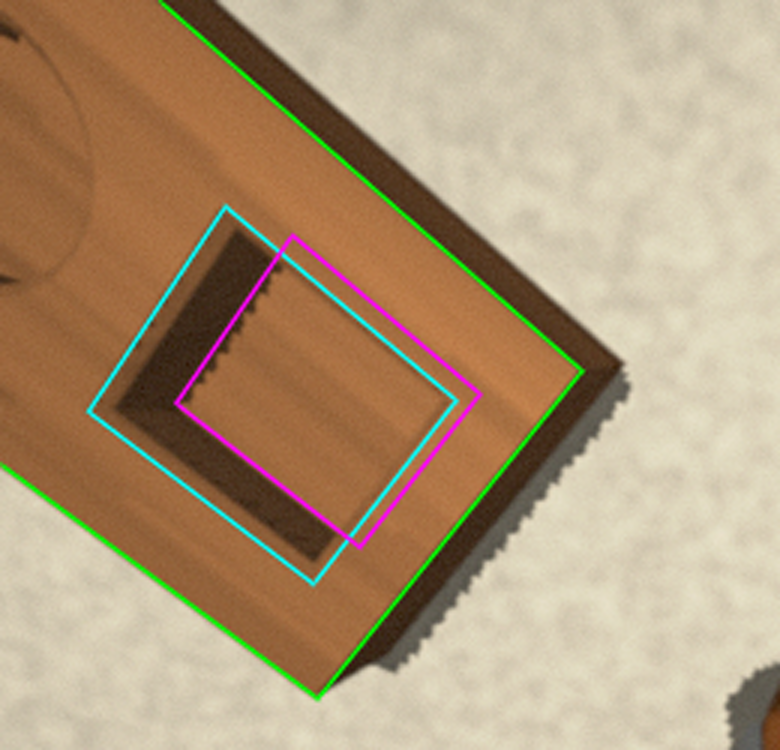

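Call:
jog_arm([
  [[54, -156, 0], [0, 0, -0.817]],
  [[54, -156, 0], [0, 0, -0.817]],
  [[54, -156, 0], [0, 0, -0.817]],
  [[54, -156, 0], [0, 0, -0.817]],
  [[54, -156, 0], [0, 0, -0.817]],
  [[54, -156, 0], [0, 0, -0.817]],
  [[54, -156, 0], [0, 0, -0.817]],
  [[54, -156, 0], [0, 0, -0.817]],
])

```text
clock: 6.38
tool_pos: [0.4737, 0.0766, 0.1299]
orientation: [0.815, 0.579, -0.0, -0.0]
contact_force: [-0.5, 0.1, -2.4]
finger_gap: 0.0492
```

```bash
python3 - <<'E'
from h import *
s=state(); print({k:np.round(v,4).tolist() for k,v in s.items()})
Rt=R.from_quat(s["orientation"]).as_matrix(); print(Rt.round(3), np.degrees(np.arctan2(Rt[1,0],Rt[0,0])))
print("to go tool mm",Rt.T@(np.array([.4735,.0772,.065])-s["tool_pos"])*1e3)
c=camera("wrist"); 
im=c["color"].copy()
b=np.array([.4856,.1119]);a=np.radians(-19.2)
def W(p): return [b[0]+np.cos(a)*p[0]-np.sin(a)*p[1],b[1]+np.sin(a)*p[0]+np.cos(a)*p[1],p[2]]
def sq(hx,hy,cy,z,col):
    pts=[proj(s,c,W((hx*i,cy+hy*j,z))) for i,j in [(1,1),(1,-1),(-1,-1),(-1,1)]]
    cv2.polylines(im,[np.int32(np.round(np.array(pts)*16))],True,col,1,cv2.LINE_AA,4)
sq(.055,.085,0,.032,(0,255,0));sq(.030,.030,-.038,.032,(255,255,0))
cv2.imwrite("pics/w4.png",im)
E
```

```text
{'clock': 6.375, 'qpos': [-0.0877, 0.1297, 1.9469, 0.0, 1.0657, 0.2475], 'joint_vel': [0.0012, -0.0043, -0.0021, 0.0003, -0.0005, -0.0037], 'joint_efforts': [0.0497, -37.4385, -30.6168, -0.0001, 0.01, 0.0124], 'tool_pos': [0.4737, 0.0766, 0.1299], 'orientation': [0.8152, 0.5792, -0.0003, -0.0002], 'contact_force': [-0.4511, 0.0681, -2.3671], 'ft_torque': [-0.0236, 0.0371, 0.0507], 'finger_gap': 0.0492}
[[ 0.329  0.944 -0.001]
 [ 0.944 -0.329  0.   ]
 [-0.    -0.001 -1.   ]] 70.79429313650945
to go tool mm [ 0.50346699 -0.29260561 64.93171756]
```

View pics/w4.png

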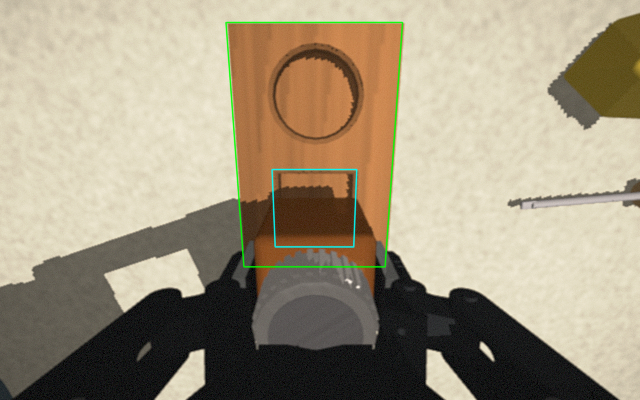

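Call:
jog_arm([
  [[0.5, 0, 30], [0, 0, 0]],
  [[0.5, 0, 44], [0, 0, 0]],
  [[0.5, 0, 48], [0, 0, 0]],
  [[0.5, 0, 52], [0, 0, 0]],
  [[0.5, 0, 54], [0, 0, 0]],
])

```text
clock: 7.05
tool_pos: [0.4745, 0.0772, 0.0767]
orientation: [0.815, 0.58, 0.0, 0.0]
contact_force: [-0.2, -0.6, -1.8]
finger_gap: 0.0489
```

Call:
jog_arm([
  [[0, 0, 4], [0, 0, 0]],
  [[0, 0, 8], [0, 0, 0]],
  [[0, 0, 11], [0, 0, 0]],
  [[0, 0, 12], [0, 0, 0]],
  [[0, 0, 12], [0, 0, 0]],
])

```text
clock: 7.68
tool_pos: [0.474, 0.0773, 0.0642]
orientation: [0.815, 0.58, -0.0, -0.0]
contact_force: [-0.0, 0.4, -3.1]
finger_gap: 0.0492
```

Call:
jog_arm([
  [[0, 0, 0.5], [0, 0, 0]],
  [[0, 0, 1], [0, 0, 0]],
  [[0, 0, 1], [0, 0, 0]],
])

```text
clock: 8.05
tool_pos: [0.4742, 0.0772, 0.0639]
orientation: [0.815, 0.58, 0.0, 0.0]
contact_force: [-2.9, -0.1, 5.3]
finger_gap: 0.0494
```

Call:
jog_arm([
  [[0, 0, 0], [0, 0, 0]],
  [[0, 0, 0], [0, 0, 0]],
  [[0, 0, 0], [0, 0, 0]],
  [[0, 0, 0], [0, 0, 0]],
  [[0, 0, 0], [0, 0, 0]],
], hand=75)

```text
clock: 8.68
tool_pos: [0.474, 0.0773, 0.0633]
orientation: [0.815, 0.58, 0.0, 0.0]
contact_force: [0.2, 0.6, 0.7]
finger_gap: 0.0751
```

Call:
jog_arm([
  [[0, 0, -40], [0, 0, 0]],
  [[0, 0, -90], [0, 0, 0]],
  [[0, 0, -90], [0, 0, 0]],
  [[0, 0, -90], [0, 0, 0]],
])

```text
clock: 9.18
tool_pos: [0.4737, 0.0773, 0.1529]
orientation: [0.815, 0.58, -0.0, -0.0]
contact_force: [-0.3, 0.4, -0.9]
finger_gap: 0.0749
```

```bash
python3 - <<'E'
from h import *
s=state(); print({k:np.round(v,4).tolist() for k,v in s.items()})
c=camera("wrist"); im=c["color"].copy()
b=np.array([.4856,.1119]);a=np.radians(-19.2)
def W(p): return [b[0]+np.cos(a)*p[0]-np.sin(a)*p[1],b[1]+np.sin(a)*p[0]+np.cos(a)*p[1],p[2]]
def sq(hx,hy,cy,z,col):
    pts=[proj(s,c,W((hx*i,cy+hy*j,z))) for i,j in [(1,1),(1,-1),(-1,-1),(-1,1)]]
    cv2.polylines(im,[np.int32(np.round(np.array(pts)*16))],True,col,1,cv2.LINE_AA,4)
sq(.055,.085,0,.032,(0,255,0));sq(.025,.025,-.038,.070,(255,255,0))
pts=[proj(s,c,W((.021*np.cos(t),-.038+.021*np.sin(t),.0955))) for t in np.linspace(0,6.28,40)]
cv2.polylines(im,[np.int32(np.round(pts))],True,(255,255,0),1)
cv2.imwrite("pics/w5.png",np.vstack([im]))
cv2.imwrite("pics/w5r.png",cv2.resize(np.hstack([im[140:330,220:410],c["color"][140:330,220:410]]),None,fx=2,fy=2))
E
```

```text
{'clock': 9.175, 'qpos': [-0.0862, 0.0931, 1.9326, 0.0, 1.1161, 0.2478], 'joint_vel': [-0.0001, 0.0238, 0.0193, -0.0015, 0.0008, -0.0002], 'joint_efforts': [-0.0035, -37.0719, -32.1572, 0.001, -0.0515, -0.0], 'tool_pos': [0.4737, 0.0773, 0.1529], 'orientation': [0.8148, 0.5797, -0.0001, -0.0001], 'contact_force': [-0.3121, 0.4113, -0.9063], 'ft_torque': [0.0002, 0.0484, 0.0817], 'finger_gap': 0.0749}
```

View pics/w5.png

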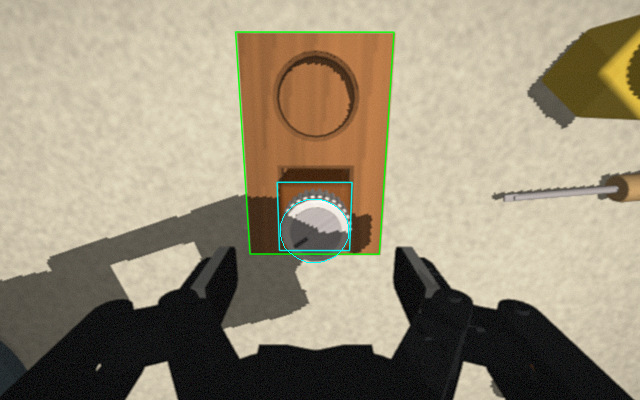

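View pics/w5r.png

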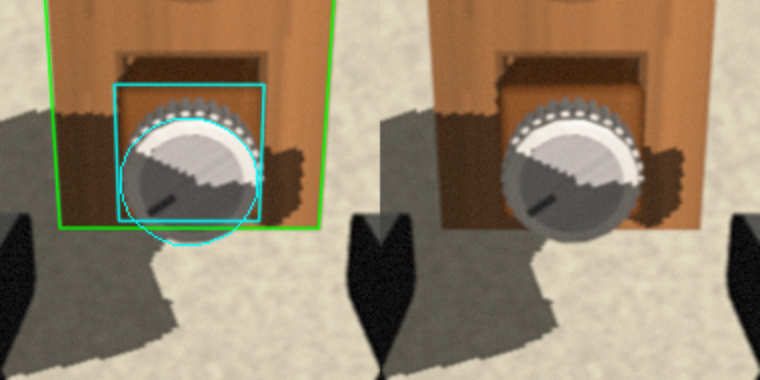

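Call:
jog_arm([
  [[-1.2, 0, 0], [0, 0, -0.18]],
  [[-1.2, 0, 0], [0, 0, -0.36]],
  [[-1.2, 0, 0], [0, 0, -0.54]],
  [[-1.2, 0, 0], [0, 0, -0.72]],
  [[-1.2, 0, 0], [0, 0, -0.9]],
  [[-1.2, 0, 0], [0, 0, -1.08]],
  [[-1.2, 0, 0], [0, 0, -1.26]],
  [[-1.2, 0, 0], [0, 0, -1.44]],
  [[-1.2, 0, 0], [0, 0, -1.62]],
  [[-1.2, 0, 0], [0, 0, -1.8]],
  [[-1.2, 0, 0], [0, 0, -1.8]],
])

```text
clock: 10.6
tool_pos: [0.4725, 0.0762, 0.1516]
orientation: [0.053, 0.999, 0.0, -0.002]
contact_force: [0.2, -0.1, 0.2]
finger_gap: 0.0749
```

Call:
jog_arm([
  [[0, 0, 30], [0, 0, 0]],
  [[0, 0, 50], [0, 0, 0]],
  [[0, 0, 55], [0, 0, 0]],
  [[0, 0, 55], [0, 0, 0]],
  [[0, 0, 55], [0, 0, 0]],
  [[0, 0, 55], [0, 0, 0]],
])

```text
clock: 11.35
tool_pos: [0.4742, 0.0761, 0.0991]
orientation: [0.053, 0.999, -0.0, 0.001]
contact_force: [-0.2, 0.0, -0.4]
finger_gap: 0.0752
```

```bash
python3 - <<'E'
from h import *
s=state(); print({k:np.round(v,4).tolist() for k,v in s.items()})
E
```

```text
{'clock': 11.35, 'qpos': [-0.0887, 0.1829, 1.9623, -0.0, 0.9949, -1.5543], 'joint_vel': [0.0007, 0.0019, 0.0041, -0.0001, -0.0024, -0.0015], 'joint_efforts': [-0.0105, -37.2906, -27.9547, -0.0005, -0.0004, 0.0084], 'tool_pos': [0.4742, 0.0761, 0.0991], 'orientation': [0.0526, 0.9986, -0.0, 0.0008], 'contact_force': [-0.1905, 0.0408, -0.4412], 'ft_torque': [0.041, -0.0068, -0.0193], 'finger_gap': 0.0752}
```

Call:
jog_arm([
  [[0, 0, 0], [0, 0, 0]],
  [[0, 0, 0], [0, 0, 0]],
  [[0, 0, 0], [0, 0, 0]],
  [[0, 0, 0], [0, 0, 0]],
  [[0, 0, 0], [0, 0, 0]],
  [[0, 0, 0], [0, 0, 0]],
], hand=30, squeeze=60)

```text
clock: 12.1
tool_pos: [0.4738, 0.076, 0.0986]
orientation: [0.052, 0.999, -0.0, 0.0]
contact_force: [-2.1, -0.7, 5.8]
finger_gap: 0.0399
```

```bash
cat > f.py <<'E'
from h import *
s=state();Rt=R.from_quat(s["orientation"]).as_matrix()
print("t",round(s["clock"],2),"q6",round(s["qpos"][5],3),"yaw",round(np.arctan2(Rt[1,0],Rt[0,0]),4),"F",np.round(s["contact_force"],1),"T",np.round(s["ft_torque"],3),"e6",round(s["joint_efforts"][5],3),"gap",round(s["finger_gap"],4),np.round(s["tool_pos"],4))
E
python3 f.py
```

```text
t 12.1 q6 -1.555 yaw 3.0368 F [-2.1 -0.7  5.8] T [-0.218  0.276  0.004] e6 0.0 gap 0.0399 [0.4738 0.076  0.0986]
```

Call:
jog_arm([
  [[0, 0, 0], [0, 0, 0.13]],
  [[0, 0, 0], [0, 0, 0.26]],
  [[0, 0, 0], [0, 0, 0.4]],
  [[0, 0, 0], [0, 0, 0.4]],
  [[0, 0, 0], [0, 0, 0.4]],
])

```text
clock: 12.72
tool_pos: [0.4738, 0.076, 0.0986]
orientation: [0.25, 0.968, -0.0, 0.0]
contact_force: [-1.7, -1.5, 5.9]
finger_gap: 0.0402
```

```bash
python3 f.py; python3 f.py
```

```text
t 12.72 q6 -1.155 yaw 2.6368 F [-1.7 -1.5  5.9] T [-0.299  0.299  0.012] e6 0.009 gap 0.0402 [0.4738 0.076  0.0986]
t 12.72 q6 -1.155 yaw 2.6368 F [-1.7 -1.5  5.9] T [-0.299  0.299  0.012] e6 0.009 gap 0.0402 [0.4738 0.076  0.0986]
```

Call:
jog_arm([
  [[0, 0, 0], [0, 0, 0.15]],
  [[0, 0, 0], [0, 0, 0.3]],
  [[0, 0, 0], [0, 0, 0.45]],
  [[0, 0, 0], [0, 0, 0.6]],
  [[0, 0, 0], [0, 0, 0.75]],
  [[0, 0, 0], [0, 0, 0.75]],
  [[0, 0, 0], [0, 0, 0.75]],
])

```text
clock: 13.6
tool_pos: [0.4738, 0.076, 0.0985]
orientation: [0.587, 0.81, -0.0, 0.0]
contact_force: [-1.8, -1.3, 5.1]
finger_gap: 0.0401
```

```bash
python3 f.py
```

```text
t 13.6 q6 -0.405 yaw 1.8867 F [-1.8 -1.3  5.1] T [-0.28   0.291 -0.026] e6 0.007 gap 0.0401 [0.4738 0.076  0.0985]
```

Call:
jog_arm([
  [[0, 0, 0], [0, 0, 0.1]],
  [[0, 0, 0], [0, 0, 0.1]],
  [[0, 0, 0], [0, 0, 0.1]],
])

```text
clock: 13.98
tool_pos: [0.4738, 0.076, 0.0985]
orientation: [0.626, 0.78, -0.0, 0.0]
contact_force: [-0.6, -2.2, 4.5]
finger_gap: 0.0404
```

```bash
python3 f.py
```

```text
t 13.97 q6 -0.306 yaw 1.7885 F [-0.6 -2.2  4.5] T [-0.31   0.256 -0.041] e6 0.016 gap 0.0404 [0.4738 0.076  0.0985]
```

Call:
jog_arm([
  [[0, 0, 0], [0, 0, 0.1]],
  [[0, 0, 0], [0, 0, 0.1]],
  [[0, 0, 0], [0, 0, 0.1]],
])

```text
clock: 14.35
tool_pos: [0.4738, 0.076, 0.0985]
orientation: [0.664, 0.748, -0.0, 0.0]
contact_force: [-1.5, -1.9, 4.9]
finger_gap: 0.0401
```

```bash
python3 f.py
```

```text
t 14.35 q6 -0.206 yaw 1.6886 F [-1.5 -1.9  4.9] T [-0.28   0.265  0.028] e6 0.02 gap 0.0401 [0.4738 0.076  0.0985]
```

Call:
jog_arm([
  [[0, 0, 0], [0, 0, 0.1]],
  [[0, 0, 0], [0, 0, 0.1]],
  [[0, 0, 0], [0, 0, 0.1]],
])

```text
clock: 14.72
tool_pos: [0.4738, 0.076, 0.0985]
orientation: [0.701, 0.713, -0.0, 0.0]
contact_force: [-1.7, -2.1, 4.8]
finger_gap: 0.0403
```

```bash
python3 f.py
```

```text
t 14.72 q6 -0.106 yaw 1.5886 F [-1.7 -2.1  4.8] T [-0.336  0.304  0.013] e6 0.02 gap 0.0403 [0.4738 0.076  0.0985]
```

Call:
jog_arm([
  [[0, 0, 0], [0, 0, 0.1]],
  [[0, 0, 0], [0, 0, 0.1]],
  [[0, 0, 0], [0, 0, 0.1]],
])

```text
clock: 15.1
tool_pos: [0.4738, 0.076, 0.0985]
orientation: [0.736, 0.677, -0.0, 0.0]
contact_force: [-1.4, -2.6, 4.5]
finger_gap: 0.04
```

```bash
python3 f.py
```

```text
t 15.1 q6 -0.006 yaw 1.4886 F [-1.4 -2.6  4.5] T [-0.321  0.239 -0.048] e6 0.02 gap 0.04 [0.4738 0.076  0.0985]
```

Call:
jog_arm([
  [[0, 0, 0], [0, 0, 0.1]],
  [[0, 0, 0], [0, 0, 0.1]],
  [[0, 0, 0], [0, 0, 0.1]],
])

```text
clock: 15.48
tool_pos: [0.4738, 0.076, 0.0985]
orientation: [0.768, 0.64, -0.0, 0.0]
contact_force: [-1.6, -2.3, 5.5]
finger_gap: 0.04
```

```bash
python3 f.py
```

```text
t 15.47 q6 0.094 yaw 1.3886 F [-1.6 -2.3  5.5] T [-0.373  0.263 -0.024] e6 0.02 gap 0.04 [0.4738 0.076  0.0985]
```

Call:
jog_arm([
  [[0, 0, 0], [0, 0, 0.1]],
  [[0, 0, 0], [0, 0, 0.1]],
  [[0, 0, 0], [0, 0, 0.1]],
])

```text
clock: 15.85
tool_pos: [0.4738, 0.076, 0.0985]
orientation: [0.799, 0.601, 0.0, 0.0]
contact_force: [-1.8, -2.2, 5.2]
finger_gap: 0.04
```

```bash
python3 f.py
```

```text
t 15.85 q6 0.193 yaw 1.2895 F [-1.8 -2.2  5.2] T [-0.339  0.342 -0.017] e6 0.018 gap 0.04 [0.4738 0.076  0.0985]
```

Call:
jog_arm([
  [[0, 0, 0], [0, 0, 0.1]],
  [[0, 0, 0], [0, 0, 0.1]],
  [[0, 0, 0], [0, 0, 0.1]],
])

```text
clock: 16.23
tool_pos: [0.4738, 0.076, 0.0984]
orientation: [0.828, 0.56, 0.0, 0.0]
contact_force: [-1.1, -2.0, 4.6]
finger_gap: 0.0402
```

```bash
python3 f.py
```

```text
t 16.23 q6 0.293 yaw 1.1895 F [-1.1 -2.   4.6] T [-0.264  0.289  0.021] e6 0.02 gap 0.0402 [0.4738 0.076  0.0984]
```

Call:
jog_arm([
  [[0, 0, 0], [0, 0, 0.1]],
  [[0, 0, 0], [0, 0, 0.1]],
  [[0, 0, 0], [0, 0, 0.1]],
])

```text
clock: 16.6
tool_pos: [0.4738, 0.076, 0.0985]
orientation: [0.855, 0.518, 0.0, 0.0]
contact_force: [-1.5, -1.4, 5.4]
finger_gap: 0.0399
```

```bash
python3 f.py
```

```text
t 16.6 q6 0.393 yaw 1.0894 F [-1.5 -1.4  5.4] T [-0.281  0.249  0.021] e6 0.02 gap 0.0399 [0.4738 0.076  0.0985]
```

Call:
jog_arm([
  [[0, 0, 0], [0, 0, 0.1]],
  [[0, 0, 0], [0, 0, 0.1]],
  [[0, 0, 0], [0, 0, 0.1]],
])

```text
clock: 16.98
tool_pos: [0.4738, 0.076, 0.0984]
orientation: [0.88, 0.475, 0.0, 0.0]
contact_force: [-1.9, -1.7, 4.9]
finger_gap: 0.04
```

```bash
python3 f.py
```

```text
t 16.98 q6 0.491 yaw 0.9908 F [-1.9 -1.7  4.9] T [-0.341  0.305  0.026] e6 0.017 gap 0.04 [0.4738 0.076  0.0984]
```

Call:
jog_arm([
  [[0, 0, 0], [0, 0, 0.1]],
  [[0, 0, 0], [0, 0, 0.1]],
  [[0, 0, 0], [0, 0, 0.1]],
])

```text
clock: 17.35
tool_pos: [0.4738, 0.076, 0.0984]
orientation: [0.902, 0.431, 0.0, 0.0]
contact_force: [-2.1, -1.4, 5.5]
finger_gap: 0.04
```

```bash
python3 f.py
```

```text
t 17.35 q6 0.591 yaw 0.8908 F [-2.1 -1.4  5.5] T [-0.338  0.306  0.   ] e6 0.02 gap 0.04 [0.4738 0.076  0.0984]
```

Call:
jog_arm([
  [[0, 0, 0], [0, 0, 0.1]],
  [[0, 0, 0], [0, 0, 0.1]],
  [[0, 0, 0], [0, 0, 0.1]],
])

```text
clock: 17.73
tool_pos: [0.4739, 0.0762, 0.0984]
orientation: [0.923, 0.385, 0.0, 0.0]
contact_force: [-0.7, -0.7, 4.7]
finger_gap: 0.0403
```

```bash
python3 f.py
```

```text
t 17.73 q6 0.692 yaw 0.7901 F [-0.7 -0.7  4.7] T [-0.059  0.062  0.064] e6 0.036 gap 0.0403 [0.4739 0.0762 0.0984]
```

Call:
jog_arm([
  [[0, 0, 0], [0, 0, 0.05]],
  [[0, 0, 0], [0, 0, 0.05]],
  [[0, 0, 0], [0, 0, 0.05]],
])

```text
clock: 18.1
tool_pos: [0.4739, 0.0762, 0.0985]
orientation: [0.932, 0.361, 0.0, 0.0]
contact_force: [0.3, -0.5, 4.8]
finger_gap: 0.0401
```

```bash
python3 f.py
```

```text
t 18.1 q6 0.743 yaw 0.7392 F [ 0.3 -0.5  4.8] T [-0.056  0.06   0.232] e6 0.167 gap 0.0401 [0.4739 0.0762 0.0985]
```

Call:
jog_arm([
  [[0, 0, 0], [0, 0, 0.03]],
  [[0, 0, 0], [0, 0, 0.03]],
  [[0, 0, 0], [0, 0, 0.03]],
])

```text
clock: 18.48
tool_pos: [0.4736, 0.0761, 0.0984]
orientation: [0.938, 0.347, -0.0, 0.0]
contact_force: [-1.1, -0.9, 6.4]
finger_gap: 0.0401
```

```bash
python3 f.py; python3 -c "
from h import *
for i in range(4):
  camera('wrist'); s=state(); print(s['ft_torque'][2],s['joint_efforts'][5],s['qpos'][5])"
```

```text
t 18.48 q6 0.773 yaw 0.7094 F [-1.1 -0.9  6.4] T [-0.259  0.239  0.297] e6 0.24 gap 0.0401 [0.4736 0.0761 0.0984]
0.21850336901307374 0.2375375758856535 0.7727749599380295
0.2963648313767727 0.23692441172897816 0.7727727719236347
0.21886200314196322 0.2368621900677681 0.7728093116302233
0.22044416104009065 0.2368560153990984 0.7727617646043756
```

Call:
jog_arm([
  [[0, 0, 0], [0, 0, 0.05]],
  [[0, 0, 0], [0, 0, 0.05]],
  [[0, 0, 0], [0, 0, 0.05]],
])

```text
clock: 19.05
tool_pos: [0.4734, 0.076, 0.0983]
orientation: [0.946, 0.324, -0.0, 0.0]
contact_force: [-2.0, -2.5, 6.8]
finger_gap: 0.0404
```

```bash
python3 f.py; python3 -c "
from h import *
for i in range(2):
  camera('wrist'); s=state(); print(s['ft_torque'][2],s['joint_efforts'][5],s['qpos'][5])"
```

```text
t 19.05 q6 0.823 yaw 0.6596 F [-2.  -2.5  6.8] T [-0.277  0.304  0.292] e6 0.273 gap 0.0404 [0.4734 0.076  0.0983]
0.25743226841686745 0.2682085521519184 0.822715532737363
0.2541717197847028 0.2674080803990364 0.8227285973298152
```

Call:
jog_arm([
  [[0, 0, 0], [0, 0, 0.05]],
  [[0, 0, 0], [0, 0, 0.05]],
  [[0, 0, 0], [0, 0, 0.05]],
])

```text
clock: 19.52
tool_pos: [0.4733, 0.076, 0.0983]
orientation: [0.954, 0.3, -0.0, 0.0]
contact_force: [-1.7, -2.2, 6.7]
finger_gap: 0.0399
```

```bash
python3 f.py; python3 -c "
from h import *
for i in range(2):
  camera('wrist'); s=state(); print(s['ft_torque'][2],s['joint_efforts'][5],s['qpos'][5])"
```

```text
t 19.52 q6 0.873 yaw 0.6096 F [-1.7 -2.2  6.7] T [-0.225  0.299  0.298] e6 0.309 gap 0.0399 [0.4733 0.076  0.0983]
0.33001462470838017 0.30418247915804386 0.8726777115698449
0.2798418015553878 0.3033680375665426 0.8726419480739133
```

Call:
jog_arm([
  [[0, 0, 0], [0, 0, 0.03]],
  [[0, 0, 0], [0, 0, 0.06]],
  [[0, 0, 0], [0, 0, 0.06]],
  [[0, 0, 0], [0, 0, 0.06]],
])

```text
clock: 20.12
tool_pos: [0.4733, 0.076, 0.0983]
orientation: [0.962, 0.271, -0.0, 0.0]
contact_force: [-3.0, -2.1, 6.3]
finger_gap: 0.0402
```

```bash
python3 f.py; python3 -c "
from h import *
for i in range(4):
  camera('wrist'); s=state(); print(s['ft_torque'][2],s['joint_efforts'][5],s['qpos'][5])"
```

```text
t 20.12 q6 0.933 yaw 0.5499 F [-3.  -2.1  6.3] T [-0.297  0.393  0.352] e6 0.356 gap 0.0402 [0.4733 0.076  0.0983]
0.36742211410891445 0.35358636640012264 0.9325918850860963
0.387898251382883 0.3530858550220728 0.9326209438409664
0.4039324884686557 0.3529722522944212 0.9326005781619711
0.36312561388018677 0.35292905755341053 0.9325645706186233
```

Torque reads about 0.36 N m, averaged over both sensors. The lid has turned about 0.24 rad past first touch at most, and about 0.11 rad judging by torque. Both are inside the snug window, so I'll stop and release.

Call:
jog_arm([
  [[0, 0, 0], [0, 0, 0]],
  [[0, 0, 0], [0, 0, 0]],
  [[0, 0, 0], [0, 0, 0]],
  [[0, 0, 0], [0, 0, 0]],
  [[0, 0, 0], [0, 0, 0]],
], hand=75)

```text
clock: 20.95
tool_pos: [0.4736, 0.0761, 0.0982]
orientation: [0.963, 0.27, -0.0, -0.0]
contact_force: [-0.9, -0.3, -0.4]
finger_gap: 0.0744
```

Call:
jog_arm([
  [[0, 0, -20], [0, 0, 0]],
  [[0, 0, -70], [0, 0, 0]],
  [[0, 0, -100], [0, 0, 0]],
  [[0, 0, -100], [0, 0, 0]],
  [[0, 0, -100], [0, 0, 0]],
])

```text
clock: 21.58
tool_pos: [0.4731, 0.0762, 0.1975]
orientation: [0.963, 0.27, -0.001, -0.0]
contact_force: [0.2, 0.1, -0.9]
finger_gap: 0.0753
```

```bash
python3 f.py; python3 - <<'E'
from h import *
s=state(); c=camera("wrist"); im=c["color"].copy()
b=np.array([.4856,.1119]);a=np.radians(-19.2)
def W(p): return [b[0]+np.cos(a)*p[0]-np.sin(a)*p[1],b[1]+np.sin(a)*p[0]+np.cos(a)*p[1],p[2]]
def sq(hx,hy,cy,z,col):
    pts=[proj(s,c,W((hx*i,cy+hy*j,z))) for i,j in [(1,1),(1,-1),(-1,-1),(-1,1)]]
    cv2.polylines(im,[np.int32(np.round(np.array(pts)*16))],True,col,1,cv2.LINE_AA,4)
sq(.055,.085,0,.032,(0,255,0));sq(.025,.025,-.038,.070,(255,255,0))
cv2.imwrite("pics/w6.png",im)
c=camera("scene"); cv2.imwrite("pics/s6.png",cv2.resize(c["color"][120:270,200:440],None,fx=3,fy=3,interpolation=cv2.INTER_CUBIC))
E
```

```text
t 21.57 q6 0.935 yaw 0.5468 F [ 0.2  0.1 -0.9] T [ 0.011  0.018 -0.042] e6 -0.001 gap 0.0753 [0.4731 0.0762 0.1975]
```

View pics/w6.png

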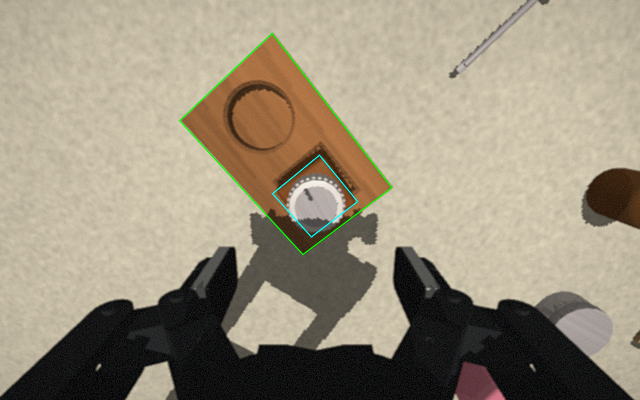

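View pics/s6.png

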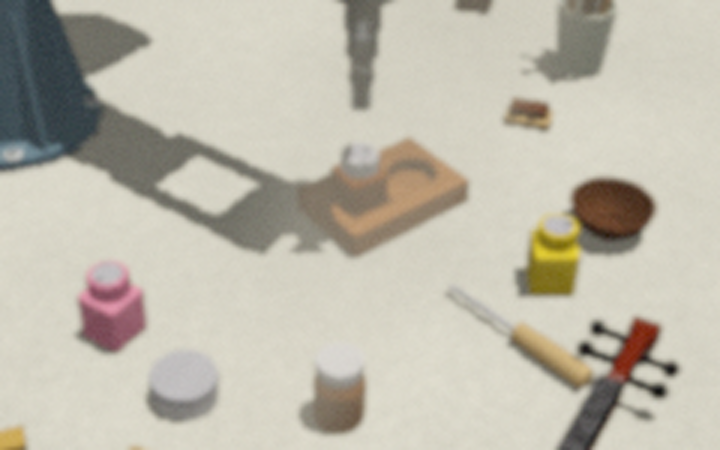

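```bash
python3 -c "
from h import *
print(sign_off()); print(state()['clock'])"
```

```text
the job is handed in; nothing more can be done
None
the job is handed in; nothing more can be done
```

The amber jar is seated in the square pocket and its lid is screwed down to about 0.36 N m. I let go, backed the gripper off and handed the job in at about 21.7 s; the hand-in gave no verdict.

- **Seating:** I placed the jar by its glass body. I felt it touch the floor at about 5 N, at the expected height. In the last wrist picture the jar lines up with the pocket to about 1 mm and looks upright.
- **Lid:** I turned it clockwise about 2.49 rad in small steps.
    - **Torque:** It stayed around 0.02 N m until about 2.25 rad, then climbed. When I stopped, the joint effort read 0.353 N m and the wrist sensor averaged about 0.375 N m.
    - **Past first touch:** This is about 0.1 rad judged by torque, and at most about 0.24 rad judged by rotation. Both are inside the snug window, though they disagree.
- **Rough check that disagreed:** The mark on the lid, read by eye from two pictures, suggests about 2.24 rad of turn against the gripper's 2.49. That is about 0.25 rad apart. I put the reading at about ±0.17 rad, did not measure it more closely, and relied on the torque.
- **Other things:** In the last pictures, the tin, round jar, chisel, bowl and both look-alikes were still in place. I did not specifically check the plane and the rosin.

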